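# Ease the wedge from under the kitting panel and lay out the T-brackets

### The job

The heavy hinged kitting panel is propped up on a timber wedge. Hold the wedge by its thick heel and work it straight back out in small tugs of 2 cm or less, pausing half a second after each so the panel comes to rest part-way down, never lifting the panel or letting it drop. Once the panel lies level with the wedge clear of it, put the wedge sole down in the blue bin, lying flat on its floor, and lay every T-bracket flat in a bay of its own on the panel, its wide head in the wide end by the hinge; leave the gasket, carton and jar alone.

Things in the scene. Friction and masses are not known exactly. Their poses are not given: they have to be found in the camera images.
- frame: dark steel frame under the kitting panel, fixed to the bench, 252 mm along its x, 150 mm along its y. Origin at bench level under the panel's middle. Hinge axis parallel to x at y = +75, z = 13 mm; the panel's free edge is at y = -75 mm. Rails 9 mm high, 20 mm wide, stand under the panel at x = -112 and +112 mm; between them it is open to -y, where the wedge goes in
- panel (a joint): hinge angle (rad) of the heavy panel, a 2 kg grey steel plate 252 x 150 x 8 mm with five bays on top. 0 = level on its frame, underside 9 mm and top 17 mm above the bench; grows as the free edge rises. Starts at 0.105 to 0.14 with the free edge resting on the wedge; nothing else holds it up, it falls fast if let go
- wedge: timber wedge 140 x 36 mm, 0.12 kg. Origin under its middle, x to the tip. Heel block 30 mm high, x -70 to -20 mm; then the top slopes to 6 mm at x = +70 mm. Starts on the bench, x along frame +y within 0.13 rad, the panel edge bearing 4 to 12 mm ahead of the heel block. Drawn back 70 mm: panel level (0.035 rad per 20 mm); 85 mm: clear. Pull about 10 N
- wedge_tip (a point): middle of the lower edge of the wedge's tip (wedge x = +70 mm)
- bin: open blue plastic stock bin fixed on the bench at the right front, outside 130 (its x) x 190 (its y) x 45 mm high, walls and floor 4 mm. Origin under its centre
- bay0 (a point): floor of bay 0: where a laid bracket's origin comes, its head point 40 mm on towards the hinge (frame +y). Bays lie side by side along frame x, this one at x = -96 mm. Moves with the panel. A T outlined by dark ribs 8 mm high: wide end 44 mm, by the hinge; stem channel 26 mm wide at the free-edge end; 50 mm of rib-free floor between, room for fingers
- bay1 (a point): floor of bay 1: where a laid bracket's origin comes, its head point 40 mm on towards the hinge (frame +y). Bays lie side by side along frame x, this one at x = -48 mm. Moves with the panel. A T outlined by dark ribs 8 mm high: wide end 44 mm, by the hinge; stem channel 26 mm wide at the free-edge end; 50 mm of rib-free floor between, room for fingers
- bay2 (a point): floor of bay 2: where a laid bracket's origin comes, its head point 40 mm on towards the hinge (frame +y). Bays lie side by side along frame x, this one at x = 0 mm. Moves with the panel. A T outlined by dark ribs 8 mm high: wide end 44 mm, by the hinge; stem channel 26 mm wide at the free-edge end; 50 mm of rib-free floor between, room for fingers
- bay3 (a point): floor of bay 3: where a laid bracket's origin comes, its head point 40 mm on towards the hinge (frame +y). Bays lie side by side along frame x, this one at x = 48 mm. Moves with the panel. A T outlined by dark ribs 8 mm high: wide end 44 mm, by the hinge; stem channel 26 mm wide at the free-edge end; 50 mm of rib-free floor between, room for fingers
- bay4 (a point): floor of bay 4: where a laid bracket's origin comes, its head point 40 mm on towards the hinge (frame +y). Bays lie side by side along frame x, this one at x = 96 mm. Moves with the panel. A T outlined by dark ribs 8 mm high: wide end 44 mm, by the hinge; stem channel 26 mm wide at the free-edge end; 50 mm of rib-free floor between, room for fingers
- bracket0: flat steel T-bracket, 100 mm long, 8 mm thick, 0.13 kg (may be absent), lying on the bench to the left. Origin under the middle of its length; x axis from stem to head: stem 18 mm wide from x = -50 to +30 mm, head 36 mm wide from x = +30 to +50 mm
- bracket0_head (a point): under the middle of the head of bracket0, 40 mm from its origin along its x
- bracket1: flat steel T-bracket, 100 mm long, 8 mm thick, 0.13 kg (may be absent), lying on the bench to the left. Origin under the middle of its length; x axis from stem to head: stem 18 mm wide from x = -50 to +30 mm, head 36 mm wide from x = +30 to +50 mm
- bracket1_head (a point): under the middle of the head of bracket1, 40 mm from its origin along its x
- bracket2: flat steel T-bracket, 100 mm long, 8 mm thick, 0.13 kg (may be absent), lying on the bench to the left. Origin under the middle of its length; x axis from stem to head: stem 18 mm wide from x = -50 to +30 mm, head 36 mm wide from x = +30 to +50 mm
- bracket2_head (a point): under the middle of the head of bracket2, 40 mm from its origin along its x
- bracket3: flat steel T-bracket, 100 mm long, 8 mm thick, 0.13 kg (may be absent), lying on the bench to the left. Origin under the middle of its length; x axis from stem to head: stem 18 mm wide from x = -50 to +30 mm, head 36 mm wide from x = +30 to +50 mm
- bracket3_head (a point): under the middle of the head of bracket3, 40 mm from its origin along its x
- bracket4: flat steel T-bracket, 100 mm long, 8 mm thick, 0.13 kg (may be absent), lying on the bench to the left. Origin under the middle of its length; x axis from stem to head: stem 18 mm wide from x = -50 to +30 mm, head 36 mm wide from x = +30 to +50 mm
- bracket4_head (a point): under the middle of the head of bracket4, 40 mm from its origin along its x
- gasket: flat green gasket ring, 90 mm across, 8 mm thick, lying on the bench to the right; a bystander, leave it alone. Origin under its centre
- carton: small cardboard carton 90 x 70 x 50 mm on the bench, beyond and to the right of the panel; a bystander. Origin under its centre
- jar: closed jar, 60 mm across and 90 mm tall, on the bench beyond and to the left of the panel; a bystander. Origin under its centre
Not all that is in view belongs to the job. There is more than one size of the wedge; the one meant has the size given above.

How it is judged:
On the way, in this order (a step that is already met when the one before it is completed fails the run):
1. first tugs: the panel at rest on the wedge, lowered to between 0.102 and 0.06 rad, wedge still (value of joint panel between 0.06 and 0.102 rad and linear speed of wedge below 0.008 m/s and velocity of joint panel between -0.03 and 0.03 rad/s), for 0.2 s.
2. further tugs: the panel at rest on the wedge, lowered to between 0.06 and 0.012 rad, wedge still (value of joint panel between 0.012 and 0.06 rad and linear speed of wedge below 0.008 m/s and velocity of joint panel between -0.03 and 0.03 rad/s), for 0.2 s.
3. the wedge is drawn clear of the free edge (tip at frame y below -78 mm) and the panel is level (under 0.008 rad) (y of wedge_tip in the frame of frame below -0.078 m and value of joint panel below 0.008 rad), for 0.2 s.
At the end, for the whole second after the job is handed in: Panel level (under 0.008 rad). Wedge at rest in the bin: origin within 50 mm of its middle along bin x and y, under 30 mm high, tilted under 0.3 rad. Every bracket present rests in a bay: origin within 9 mm of the bay point, head to the hinge, in line within 0.15 rad, tilted under 0.06 rad (value of joint panel below 0.008 rad and x of wedge in the frame of bin between -0.05 and 0.05 m and y of wedge in the frame of bin between -0.05 and 0.05 m and z of wedge in the frame of bin below 0.03 m and linear speed of each of wedge, bracket0, bracket1, bracket2, bracket3, bracket4 below 0.02 m/s and angle between wedge's own z axis and vertical below 0.3 rad and (distance between bracket0 and bay0 below 0.009 m or distance between bracket0 and bay1 below 0.009 m or distance between bracket0 and bay2 below 0.009 m or distance between bracket0 and bay3 below 0.009 m or distance between bracket0 and bay4 below 0.009 m) and y of each of bracket0_head, bracket1_head, bracket2_head, bracket3_head, bracket4_head in the frame of frame above 0.03 m and angle between the x axis of each of bracket0, bracket1, bracket2, bracket3, bracket4 and the y axis of frame, either way round below 0.15 rad and angle between each of bracket0, bracket1, bracket2, bracket3, bracket4's own z axis and vertical below 0.06 rad and (distance between bracket1 and bay0 below 0.009 m or distance between bracket1 and bay1 below 0.009 m or distance between bracket1 and bay2 below 0.009 m or distance between bracket1 and bay3 below 0.009 m or distance between bracket1 and bay4 below 0.009 m) and (distance between bracket2 and bay0 below 0.009 m or distance between bracket2 and bay1 below 0.009 m or distance between bracket2 and bay2 below 0.009 m or distance between bracket2 and bay3 below 0.009 m or distance between bracket2 and bay4 below 0.009 m) and (distance between bracket3 and bay0 below 0.009 m or distance between bracket3 and bay1 below 0.009 m or distance between bracket3 and bay2 below 0.009 m or distance between bracket3 and bay3 below 0.009 m or distance between bracket3 and bay4 below 0.009 m) and (distance between bracket4 and bay0 below 0.009 m or distance between bracket4 and bay1 below 0.009 m or distance between bracket4 and bay2 below 0.009 m or distance between bracket4 and bay3 below 0.009 m or distance between bracket4 and bay4 below 0.009 m)); the robot touches nothing.
It fails at once if the panel is lifted (over 0.16 rad) (value of joint panel above 0.16 rad).
It fails at once if the panel is let drop (falls faster than 0.7 rad/s) (velocity of joint panel below -0.7 rad/s).
It fails at once if a bracket is brought onto the panel (origin within 70 mm of its middle, seen from above) while it is still propped (over 0.03 rad) (value of joint panel above 0.03 rad and horizontal distance between any of bracket0, bracket1, bracket2, bracket3, bracket4 and frame below 0.07 m).
It fails at once if the gasket, carton or jar is moved more than 30 mm (distance of any of gasket, carton, jar from where it was at the start of the episode above 0.03 m).
Of bracket0, bracket1, bracket2, bracket3, bracket4 only 3 to 5 are there at a start; the rules pass over those that are not, and their reading is None.
At some moment in a run one of bracket0, bracket1, bracket2, bracket3, bracket4 may be knocked a few centimetres aside while the robot is not near it.
Once in a run the grip may slacken for a moment while it holds something.
It also fails if it takes over 210 s, if anything falls off the work surface, if the arm or the gripper's body presses on something with over 40 N, if the wrist force passes 120 N, or if a joint passes its speed limit or range.

### The arm

A 7-joint arm with a two-finger parallel gripper is mounted at the origin on the work surface. World frame = base frame: x ahead of the robot, y to its left, z up, the work surface at z = 0. Lengths are in m, angles in rad, forces in N, time in s.
With the tool pointing down it reaches from about 0.4 to 0.85 m from the base axis. Payload 10.4 kg.
Tool frame: the origin (TCP) lies between the finger pads; the fingertips stand ahead of it and the grasp point (between the pads) lies 3 mm ahead of it (r.tips_ahead is the z of the fingertips in the tool frame, in m); z points along the fingers, y is the line along which they close (so a half turn about z gives the same grasp; the last joint's range is limited). The gripper opens to 87 mm and grips with 3 to 60 N. Pads are 19 mm wide; open, the fingers measure 117 mm over their backs; the gripper's body (75 mm by 190 mm) begins 51 mm behind the grasp point.
Start: joints at [1.141, 0.332, -0.065, 1.46, 0.022, 1.35, -0.088], TCP at [0.247, -0.574, 0.245] pointing down, gripper open.
Joint ranges: [-2.6, 2.6], [-0.5, 2.12], [-1.47, 1.34], [0.16, 2.42], [-1.27, 4.41], [0.06, 2.06], [-2.6, 2.6]. Speed limits (rad/s): [2.22, 2.22, 2.79, 2.79, 3.14, 3.14, 3.14].

### API

Orientations are given as a unit quaternion [x, y, z, w].
In Python, from bench import telemetry, camera, get_calibration, r gives the robot as it stands.
- The arm moves only by the tool drive_tool, never from a script. Its argument "series" is one flat list of numbers, 7 for each row, row after row: the turn, a rotation vector about the tool's x, y, z in units of 5 degrees (1.0 is 5 degrees), then the shift along the tool's x, y, z in units of 40 mm (1.0 is 40 mm), then the opening, from -1 (shut) to 1 (fully open). A call has 1 to 10 rows; each row is the pose to reach, as a shift and turn from the pose commanded when the call began, along the tool's axes at that moment; what a row does not reach only later rows make up. A row lasts 1/12 s, in which the tool goes at most 41.7 mm and 7.16 degrees, less where a joint would pass 70% of its speed; a pose out of reach is approached as far as the arm can. A call with a gripper value outside its range is refused whole. The fingers move at their own pace and stop on an object; "grip_force" is the grip in N (left out, the last holds). Time passes only in rows, so rows that repeat a pose let the fingers close. It gives the time, the measured TCP pose, the force, the opening and the grip force at its end, in the units of the state.
- telemetry.read_state(): the state, without advancing time (a new reading comes with each control period).
- camera(name): name is "scene" or "side" or "wrist"; returns the picture (480x640x3 uint8, red, green, blue); there is no depth.
- get_calibration(name): a dict with "fovy" (degrees; the focal length in pixels is half the picture's height over the tangent of half this angle, whatever the lens; pixels are square), "cx", "cy" (the principal point, pixels), "xyz" and "rotation" of the camera in the world. Camera axes: x right, y up, looking along -z (the intrinsics and any distortion apply to the point x, -y, -z); pixel columns grow to the right and rows downward; lengths in m; the calibration is good to about 2 mm. A picture is of the moment at which its call begins: read the wrist's pose just before it. get_calibration takes no time and is no camera call; for the wrist camera it gives the pose at the moment of the call.
- r.close_job(): hands the job in; it is judged then, once.
The state is a dict: "time": time; "joint_positions": joint angles; "joint_vel": joint speeds; "joint_torque": joint torques, N m; "ee_pos": TCP position; "eef_rot": TCP orientation; "ft_force": force on the tool from outside, world axes, zero at the start; "torque": the same for the moment, N m; "width": finger opening in m; "grip_force": force on a finger pad.
Only numpy, scipy, OpenCV 4.12 (cv2) and the standard library are available. Lean on these libraries where they do the work, as an engineer would, in place of code of your own. Each camera call takes 0.05 s, during which the arm holds its last target. There are 200 camera calls.

## Working session

There is one attempt and no reset: what is moved stays moved. The work goes in short steps, Python scripts to look and compute and a tool call to move; the robot and the scene stay as the last step left them, time stands still between calls to the robot, and variables do not carry over. Pictures are saved under pics/ and viewed, at most 19 in all, crops included, and the job is handed in when it is done.

Besides the shell and the picture viewer there is one more tool, called after "Call:" as name(argument=value, ...) on one line, values as JSON. drive_tool: Moves the arm, as the interface text tells. Its arguments: {"type":"object","properties":{"series":{"type":"array"},"grip_force":{"type":"number"}},"required":["series"]}

```bash
mkdir -p pics; ls; python3 - <<'E'
from bench import telemetry, camera, get_calibration, r
import cv2, numpy as np
s=telemetry.read_state(); print(s['time'],s['ee_pos'],s['eef_rot'],s['width'],r.tips_ahead)
for n in ['scene','side','wrist']:
    c=get_calibration(n); print(n,{k:np.round(v,4).tolist() if not isinstance(v,str) else v for k,v in c.items()})
    cv2.imwrite(f'pics/{n}0.png',camera(n)[:,:,::-1])
E
```

```text
pics
0.0 [ 0.24714247 -0.57365236  0.24373606] [ 9.79380918e-01  2.02020986e-01 -1.88393671e-04 -7.09992408e-04] 0.08677107062850063 0.022
scene {'fovy': 53.2914, 'cx': 323.7845, 'cy': 237.0685, 'xyz': [1.1325, 0.288, 1.0179], 'rotation': [0.1463, 0.2425, 0.8279, 0.4841]}
side {'fovy': 50.0303, 'cx': 320.759, 'cy': 240.7124, 'xyz': [0.3068, 0.7976, 0.5922], 'rotation': [-0.0847, 0.4732, 0.8646, -0.1461]}
wrist {'fovy': 59.4202, 'cx': 316.1581, 'cy': 231.0701, 'xyz': [0.3205, -0.542, 0.3838], 'rotation': [-0.1237, 0.0823, -0.5433, 0.8263]}
```

View pics/scene0.png

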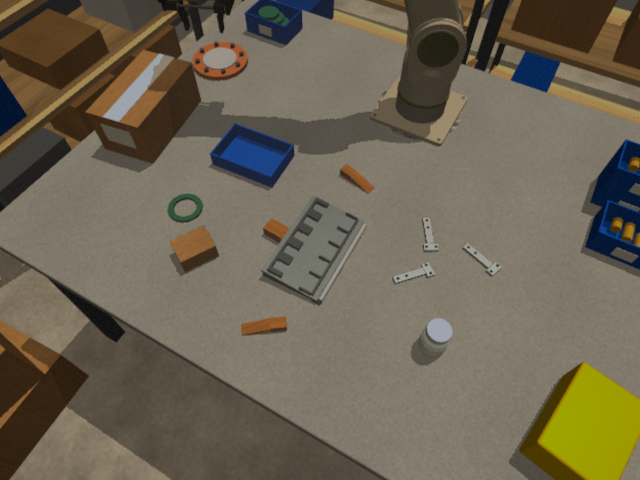

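View pics/side0.png

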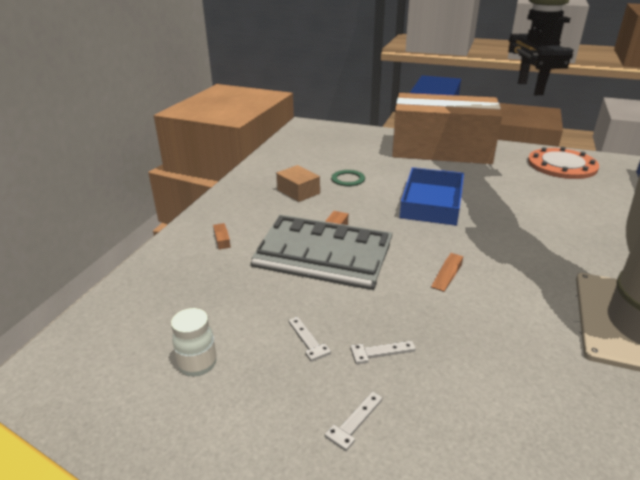

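The scene shows the panel around (315,250), with the wedge heel sticking out at (277,230). The bin is at (252,155), and three brackets are at (430,235), (482,258) and (413,273). The jar is at (436,336), the carton at (194,248) and the gasket at (185,208). Decoy wedges lie at (357,179) and (264,325).

```bash
cat > h.py <<'E'
from bench import telemetry, camera, get_calibration, r
import cv2, numpy as np
from scipy.spatial.transform import Rotation as R
def cal(n): return get_calibration(n)
def ray(c,uv,z):
    uv=np.atleast_2d(np.asarray(uv,float)); f=240/np.tan(np.radians(c['fovy'])/2)
    d=np.c_[(uv[:,0]-c['cx'])/f,-(uv[:,1]-c['cy'])/f,-np.ones(len(uv))]
    d=R.from_quat(c['rotation']).apply(d); o=np.array(c['xyz'])
    return o+d*((z-o[2])/d[:,2])[:,None]
def proj(c,P):
    f=240/np.tan(np.radians(c['fovy'])/2)
    p=R.from_quat(c['rotation']).inv().apply(np.atleast_2d(P)-np.array(c['xyz']))
    return np.c_[c['cx']+f*p[:,0]/-p[:,2],c['cy']-f*p[:,1]/-p[:,2]]
def blobs(m,amin=40):
    cs,_=cv2.findContours(m.astype(np.uint8),cv2.RETR_EXTERNAL,cv2.CHAIN_APPROX_NONE)
    return [c for c in cs if cv2.contourArea(c)>amin]
def snap(n,name):
    c=cal(n); im=camera(n); cv2.imwrite(f'pics/{name}.png',im[:,:,::-1]); return c,im
def togo(P,Rt=None):
    "target TCP pos -> shift in tool axes in 40mm units, turn in 5deg units"
    s=telemetry.read_state(); q=R.from_quat(s['eef_rot'])
    sh=q.inv().apply(np.asarray(P)-s['ee_pos'])/.04
    tu=np.zeros(3) if Rt is None else np.degrees((q.inv()*Rt).as_rotvec())/5
    return np.round(tu,2),np.round(sh,2)
def down(yaw):
    "tool z down, tool y (closing) at world angle yaw"
    y=np.array([np.cos(yaw),np.sin(yaw),0]);z=np.array([0,0,-1.]);x=np.cross(y,z)
    return R.from_matrix(np.c_[x,y,z])
E
python3 - <<'E'
from h import *
c=cal('scene'); im=cv2.imread('pics/scene0.png'); hsv=cv2.cvtColor(im,cv2.COLOR_BGR2HSV)
h,s,v=cv2.split(hsv)
print('panel corners z.017 (TL,TR,BR,BL)\n',ray(c,[[318,198],[366,225],[318,300],[264,270]],.017).round(3))
for nm,m in [('orange',(h<14)&(s>150)&(v>90)),('white',(v>170)&(s<45)),('blue',(h>105)&(h<125)&(s>150))]:
    for k in blobs(m,60):
        (a,b),wh,an=cv2.minAreaRect(k)
        if 110<a<510 and 100<b<400:
            P=ray(c,k[:,0],.045 if nm=='blue' else .008)[:,:2]*1000
            rc=cv2.minAreaRect(P.astype(np.float32)); print(nm,(round(a),round(b)),cv2.contourArea(k),np.round(rc[0]),np.round(rc[1]),round(rc[2]),'bp',np.round(cv2.boxPoints(rc)).tolist())
E
```

```text
panel corners z.017 (TL,TR,BR,BL)
 [[ 0.465 -0.095  0.017]
 [ 0.479  0.053  0.017]
 [ 0.721  0.051  0.017]
 [ 0.716 -0.1    0.017]]
white (440, 330) 376.0 [646. 321.] [50. 52.] 29 bp [[611.0, 332.0], [637.0, 286.0], [680.0, 311.0], [655.0, 356.0]]
blue (251, 151) 2374.0 [ 430. -321.] [138. 200.] 4 bp [[355.0, -225.0], [368.0, -425.0], [505.0, -416.0], [493.0, -217.0]]
```

```bash
python3 - <<'E'
from h import *
s=telemetry.read_state();q=R.from_quat(s['eef_rot']);c=cal('wrist')
print('cam off in tool',q.inv().apply(np.array(c['xyz'])-s['ee_pos']),'look in tool',q.inv().apply(R.from_quat(c['rotation']).apply([0,0,-1])),'up',q.inv().apply(R.from_quat(c['rotation']).apply([0,1,0])))
sc=cal('scene')
print('bigbox base',ray(sc,[[97,128],[152,160],[200,100]],0).round(2).tolist())
print(togo([0.60,-0.17,0.25],down(0)),togo([0.60,-0.17,0.25],down(np.pi)))
im=cv2.imread('pics/scene0.png');print(cv2.cvtColor(im,cv2.COLOR_BGR2HSV)[[230,179,235,273],[272,357,430,410]])
E
```

```text
cam off in tool [ 0.07988922 -0.00031815 -0.14000493] look in tool [-2.93859449e-01 -9.88154757e-05  9.55848636e-01] up [ 9.55848518e-01 -5.36491446e-04  2.93859358e-01]
bigbox base [[0.55, -0.8, 0.0], [0.57, -0.58, 0.0], [0.3, -0.61, 0.0]]
(array([-1.000e-02, -1.000e-02, -1.334e+01]), array([12.09, -5.78, -0.15])) (array([-1.000e-02,  1.000e-02,  2.266e+01]), array([12.09, -5.78, -0.15]))
[[ 14 178 143]
 [ 14 176 132]
 [ 19  27 159]
 [ 28  21 159]]
```

Call:
drive_tool(series=[0,0,-1.33,1.0,-0.5,0,1,0,0,-2.66,2,-1,0,1,0,0,-4,2.9,-1.5,0,1,0,0,-5.3,3.8,-2,0,1,0,0,-6.7,4.7,-2.5,0,1,0,0,-8,5.6,-3,0,1,0,0,-9.3,6.5,-3.5,0,1,0,0,-10.6,7.4,-4,0,1,0,0,-12,8.3,-4.5,0,1,0,0,-13.34,9.2,-5,0,1])

```text
time: 0.98
ee_pos: [0.5055, -0.2447, 0.2446]
eef_rot: [0.705, 0.709, -0.0, 0.0]
ft_force: [0.6, 0.2, 0.5]
width: 0.0871
grip_force: 0.0
```

```bash
python3 - <<'E'
from h import *
print(telemetry.read_state()['ee_pos'],togo([0.60,-0.12,0.25],down(0)))
E
```

```text
[ 0.50553931 -0.24469761  0.24461207] (array([0.  , 0.  , 0.07]), array([ 3.1 ,  2.38, -0.14]))
```

Call:
drive_tool(series=[0,0,0,0.8,0.6,0,1,0,0,0,1.6,1.2,-0.1,1,0,0,0,2.4,1.8,-0.1,1,0,0,0,3.1,2.38,-0.14,1,0,0,0,3.1,2.38,-0.14,1,0,0,0,3.1,2.38,-0.14,1,0,0,0,3.1,2.38,-0.14,1])

```text
time: 1.57
ee_pos: [0.5997, -0.1229, 0.2497]
eef_rot: [0.707, 0.707, -0.0, -0.0]
ft_force: [-0.1, -0.4, -0.7]
width: 0.0873
grip_force: 0.0
```

```bash
python3 - <<'E'
from h import *
snap('wrist','w1');print(telemetry.read_state()['ee_pos'])
E
```

```text
[ 0.59943228 -0.12379222  0.24981028]
```

View pics/w1.png

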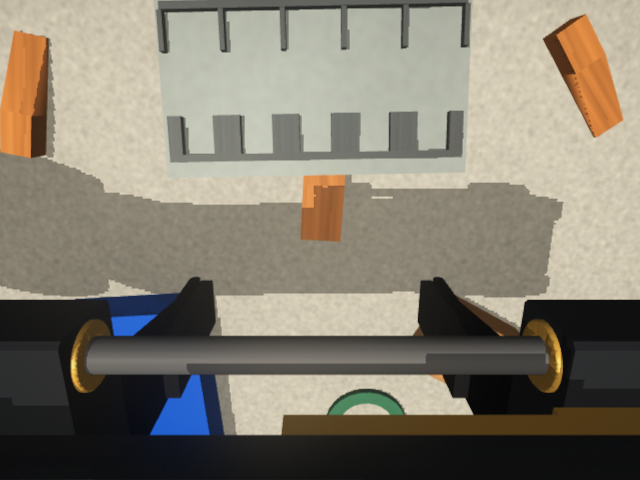

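The wrist view shows the wedge heel at cols 302–341, rows 176–240. The panel's free edge runs from (169,175) to (464,171).

```bash
python3 - <<'E'
from h import *
c=cal('wrist')
print('heel corners/edge z.03',ray(c,[[301,240],[341,241],[305,178],[345,178]],.03).round(4).tolist())
for z in(.03,.035,.04):
  P=ray(c,[[169,176],[464,171]],z);print(z,P.round(4).tolist(),np.linalg.norm(P[0]-P[1]))
print('far',ray(c,[[158,2],[470,0]],.022).round(4).tolist())
print(togo([0.599,-0.15,0.10],down(0)))
E
```

```text
heel corners/edge z.03 [[0.5843, -0.162, 0.03], [0.6204, -0.1629, 0.03], [0.5884, -0.1057, 0.03], [0.6229, -0.1057, 0.03]]
0.03 [[0.4714, -0.1039, 0.03], [0.7247, -0.0998, 0.03]] 0.253357700236922
0.035 [[0.4732, -0.1031, 0.035], [0.723, -0.099, 0.035]] 0.24983641841208992
0.04 [[0.4749, -0.1022, 0.04], [0.7212, -0.0982, 0.04]] 0.24631513658725765
far [[0.4742, 0.0319, 0.022], [0.7185, 0.033, 0.022]]
(array([-0.01,  0.01, -0.02]), array([-0.65, -0.01,  3.75]))
```

```bash
python3 - <<'E'
from h import *
print(togo([0.6035,-0.145,0.026],down(-0.058)))
E
```

```text
(array([-0.01,  0.01,  0.65]), array([-0.53,  0.11,  5.6 ]))
```

Call:
drive_tool(series=[0,0,0.65,-0.53,0.11,0.8,1,0,0,0.65,-0.53,0.11,1.7,1,0,0,0.65,-0.53,0.11,2.6,1,0,0,0.65,-0.53,0.11,3.5,1,0,0,0.65,-0.53,0.11,4.3,1,0,0,0.65,-0.53,0.11,4.9,1,0,0,0.65,-0.53,0.11,5.3,1,0,0,0.65,-0.53,0.11,5.6,1,0,0,0.65,-0.53,0.11,5.6,1,0,0,0.65,-0.53,0.11,5.6,1], grip_force=40)

```text
time: 2.45
ee_pos: [0.6042, -0.1446, 0.0266]
eef_rot: [0.727, 0.686, -0.0, 0.0]
ft_force: [-0.2, 0.5, 0.3]
width: 0.087
grip_force: 0.0
```

```bash
python3 - <<'E'
from h import *
c,im=snap('wrist','w2');print(telemetry.read_state()['ee_pos'],telemetry.read_state()['ft_force'])
E
```

```text
[ 0.60476019 -0.14440378  0.02727953] [ 0.92787857 -0.19272843  0.63879171]
```

View pics/w2.png

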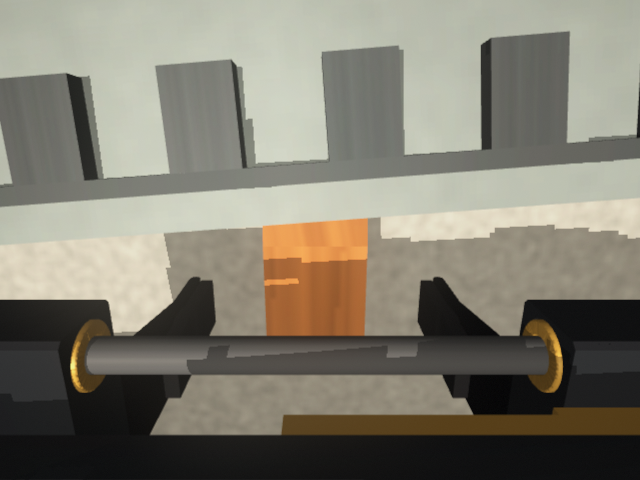

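The heel is centred between the fingers (cols 265–366) and square to them, so I'll grip it.

Call:
drive_tool(series=[0,0,0,0,0,0,-0.3,0,0,0,0,0,0,-0.4,0,0,0,0,0,0,-0.6,0,0,0,0,0,0,-1,0,0,0,0,0,0,-1,0,0,0,0,0,0,-1,0,0,0,0,0,0,-1], grip_force=40)

```text
time: 3.08
ee_pos: [0.6044, -0.1437, 0.0262]
eef_rot: [0.727, 0.687, -0.0, 0.0]
ft_force: [0.1, 0.5, -0.3]
width: 0.0485
grip_force: 0.0
```

Call:
drive_tool(series=[0,0,0,0,0,0,-1,0,0,0,0,0,0,-1,0,0,0,0,0,0,-1,0,0,0,0,0,0,-1])

```text
time: 3.42
ee_pos: [0.6043, -0.1437, 0.0261]
eef_rot: [0.727, 0.687, -0.0, -0.0]
ft_force: [0.1, -0.8, 0.0]
width: 0.0355
grip_force: 40.0
```

Call:
drive_tool(series=[0,0,0,-0.1,0,0,-1,0,0,0,-0.2,0,0,-1,0,0,0,-0.3,0,0,-1,0,0,0,-0.4,0,0,-1,0,0,0,-0.4,0,0,-1,0,0,0,-0.4,0,0,-1,0,0,0,-0.4,0,0,-1,0,0,0,-0.4,0,0,-1,0,0,0,-0.4,0,0,-1,0,0,0,-0.4,0,0,-1])

```text
time: 4.25
ee_pos: [0.6039, -0.1579, 0.0261]
eef_rot: [0.726, 0.687, 0.001, -0.001]
ft_force: [0.4, 5.3, -1.0]
width: 0.0359
grip_force: 40.0
```

```bash
python3 - <<'E'
from h import *
c,im=snap('wrist','w3')
# heel top corner edge -> slope start; free edge midline
cv2.imwrite('pics/w3c.png',im[100:340,150:480,::-1])
E
```

```text
(no output)
```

View pics/w3.png

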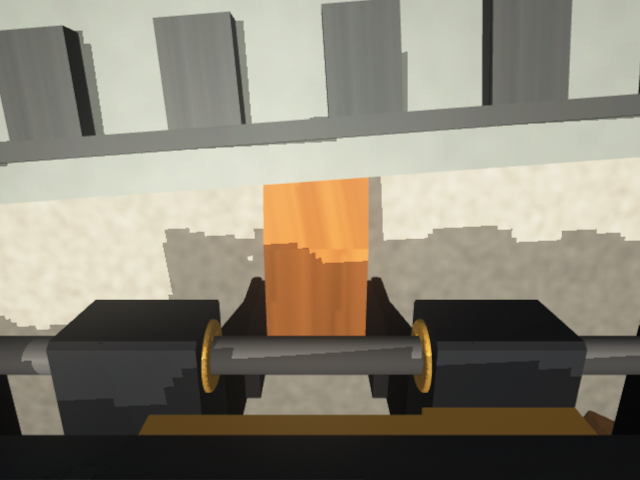

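The slope now starts at row 247 and the panel edge is at row 181, about 24 mm along it, so the panel sits near 0.098 rad. One short tug will put it firmly inside the first window.

Call:
drive_tool(series=[0,0,0,-0.1,0,0,-1,0,0,0,-0.2,0,0,-1,0,0,0,-0.3,0,0,-1,0,0,0,-0.3,0,0,-1,0,0,0,-0.3,0,0,-1,0,0,0,-0.3,0,0,-1,0,0,0,-0.3,0,0,-1,0,0,0,-0.3,0,0,-1,0,0,0,-0.3,0,0,-1,0,0,0,-0.3,0,0,-1])

```text
time: 5.13
ee_pos: [0.6032, -0.1698, 0.0261]
eef_rot: [0.726, 0.687, 0.001, -0.001]
ft_force: [0.6, 5.3, -0.7]
width: 0.0357
grip_force: 40.0
```

Call:
drive_tool(series=[0,0,0,-0.1,0,0,-1,0,0,0,-0.2,0,0,-1,0,0,0,-0.3,0,0,-1,0,0,0,-0.4,0,0,-1,0,0,0,-0.4,0,0,-1,0,0,0,-0.4,0,0,-1,0,0,0,-0.4,0,0,-1,0,0,0,-0.4,0,0,-1,0,0,0,-0.4,0,0,-1,0,0,0,-0.4,0,0,-1])

```text
time: 5.97
ee_pos: [0.6023, -0.1857, 0.0261]
eef_rot: [0.726, 0.687, 0.001, -0.001]
ft_force: [-0.1, 5.4, 0.3]
width: 0.0357
grip_force: 40.0
```

```bash
python3 - <<'E'
from h import *
c,im=snap('wrist','w4')
E
```

```text
(no output)
```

View pics/w4.png

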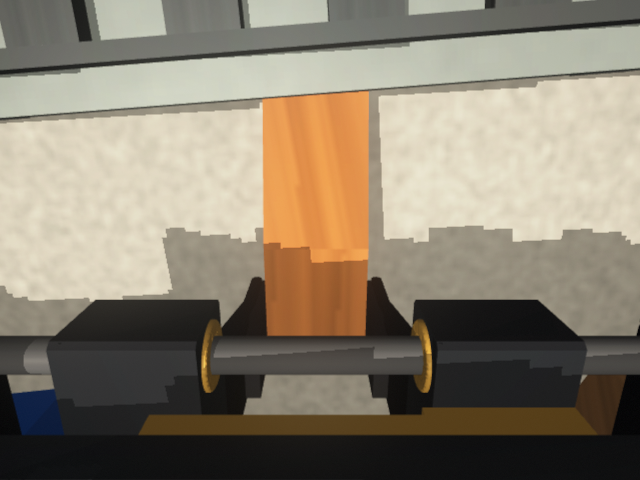

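Total pull is 42 mm and the slope runs smoothly, so the panel is near 0.05 rad and the second window is reached. Continuing with more tugs.

Call:
drive_tool(series=[0,0,0,-0.1,0,0,-1,0,0,0,-0.2,0,0,-1,0,0,0,-0.3,0,0,-1,0,0,0,-0.3,0,0,-1,0,0,0,-0.3,0,0,-1,0,0,0,-0.3,0,0,-1,0,0,0,-0.3,0,0,-1,0,0,0,-0.3,0,0,-1,0,0,0,-0.3,0,0,-1,0,0,0,-0.3,0,0,-1])

```text
time: 6.85
ee_pos: [0.6017, -0.1977, 0.0262]
eef_rot: [0.726, 0.687, 0.001, -0.001]
ft_force: [-0.4, 5.4, -0.2]
width: 0.0355
grip_force: 40.0
```

Call:
drive_tool(series=[0,0,0,-0.1,0,0,-1,0,0,0,-0.2,0,0,-1,0,0,0,-0.3,0,0,-1,0,0,0,-0.4,0,0,-1,0,0,0,-0.4,0,0,-1,0,0,0,-0.4,0,0,-1,0,0,0,-0.4,0,0,-1,0,0,0,-0.4,0,0,-1,0,0,0,-0.4,0,0,-1,0,0,0,-0.4,0,0,-1])

```text
time: 7.68
ee_pos: [0.6003, -0.2158, 0.0261]
eef_rot: [0.727, 0.687, -0.0, 0.0]
ft_force: [0.2, 0.4, -0.6]
width: 0.0358
grip_force: 40.0
```

Call:
drive_tool(series=[0,0,0,-0.1,0,0,-1,0,0,0,-0.2,0,0,-1,0,0,0,-0.3,0,0,-1,0,0,0,-0.4,0,0,-1,0,0,0,-0.4,0,0,-1,0,0,0,-0.4,0,0,-1,0,0,0,-0.4,0,0,-1,0,0,0,-0.4,0,0,-1,0,0,0,-0.4,0,0,-1,0,0,0,-0.4,0,0,-1])

```text
time: 8.52
ee_pos: [0.5994, -0.2314, 0.0261]
eef_rot: [0.727, 0.687, -0.0, -0.0]
ft_force: [-0.3, -0.0, -0.2]
width: 0.0353
grip_force: 40.0
```

Call:
drive_tool(series=[0,0,0,-0.1,0,0,-1,0,0,0,-0.2,0,0,-1,0,0,0,-0.3,0,0,-1,0,0,0,-0.4,0,0,-1,0,0,0,-0.4,0,0,-1,0,0,0,-0.4,0,0,-1,0,0,0,-0.4,0,0,-1,0,0,0,-0.4,0,0,-1,0,0,0,-0.4,0,0,-1,0,0,0,-0.4,0,0,-1])

```text
time: 9.35
ee_pos: [0.5986, -0.2473, 0.0262]
eef_rot: [0.727, 0.687, 0.0, -0.0]
ft_force: [-0.5, 0.1, -1.3]
width: 0.0358
grip_force: 40.0
```

```bash
python3 - <<'E'
from h import *
c,im=snap('wrist','w5'); snap('side','s5')
E
```

```text
(no output)
```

View pics/w5.png

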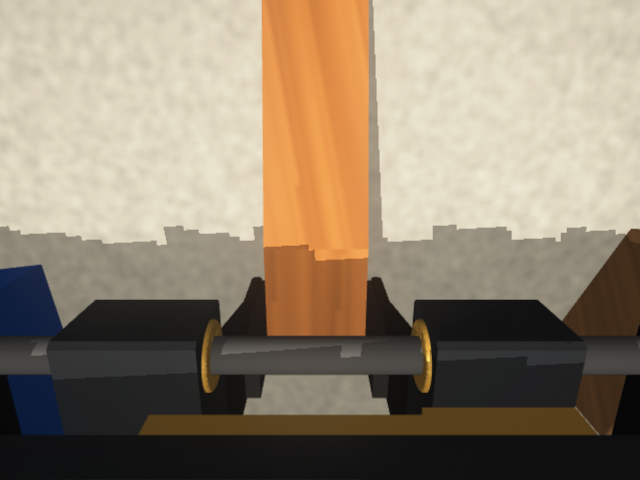

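The wedge is now free in front of the panel: 103 mm drawn and pull force gone. Lifting it to carry to the bin.

Call:
drive_tool(series=[0,0,0,0,0,-0.3,-1,0,0,0,0,0,-0.8,-1,0,0,0,0,0,-1.3,-1,0,0,0,0,0,-1.9,-1,0,0,0,0,0,-1.9,-1,0,0,0,0,0,-1.9,-1], grip_force=50)

```text
time: 9.95
ee_pos: [0.5995, -0.2478, 0.1045]
eef_rot: [0.727, 0.687, 0.001, 0.002]
ft_force: [-0.6, -1.0, -1.9]
width: 0.0361
grip_force: 50.0
```

```bash
python3 - <<'E'
from h import *
s=telemetry.read_state();print(s['width'],s['grip_force'],s['ee_pos'],togo([0.429,-0.377,0.105],down(0.065)))
c=cal('scene'); im=camera('scene');cv2.imwrite('pics/s6.png',im[:,:,::-1])
h,sa,v=cv2.split(cv2.cvtColor(im,cv2.COLOR_RGB2HSV))
def show(nm,m,z,x0,x1,y0,y1):
  for k in blobs(m,60):
    (a,b),wh,an=cv2.minAreaRect(k)
    if x0<a<x1 and y0<b<y1:
      P=ray(c,k[:,0],z)[:,:2]*1000; rc=cv2.minAreaRect(P.astype(np.float32)); print(nm,(round(a),round(b)),cv2.contourArea(k),np.round(rc[0]),np.round(rc[1]),round(rc[2]))
show('gasket',(h>60)&(h<95)&(sa>90),.008,100,400,150,400)
show('brk',(v>180)&(sa<40),.008,370,520,200,300)
show('blue',(h>105)&(h<125)&(sa>150),.045,150,400,100,250)
E
```

```text
0.03608218668663547 49.99017317779362 [ 0.59951941 -0.24779096  0.1044988 ] (array([ 0.04,  0.02, -1.39]), array([-3.47, -4.07, -0.02]))
gasket (185, 208) 660.5 [ 656. -386.] [88. 83.] 39
blue (272, 161) 594.0 [ 437. -254.] [151.  71.] 14
```

Call:
drive_tool(series=[0,0,-0.2,-0.4,-0.5,0,-1,0,0,-0.4,-0.9,-1.1,0,-1,0,0,-0.7,-1.5,-1.7,0,-1,0,0,-1.0,-2.1,-2.4,0,-1,0,0,-1.2,-2.6,-3.1,0,-1,0,0,-1.4,-3.1,-3.7,0,-1,0,0,-1.4,-3.47,-4.07,0,-1,0,0,-1.4,-3.47,-4.07,0,-1,0,0,-1.4,-3.47,-4.07,0,-1])

```text
time: 10.75
ee_pos: [0.4265, -0.3776, 0.1013]
eef_rot: [0.685, 0.729, -0.0, -0.001]
ft_force: [0.3, 0.8, -1.3]
width: 0.0357
grip_force: 50.0
```

```bash
python3 - <<'E'
from h import *
s=telemetry.read_state();print(s['width'],s['ee_pos'])
a=camera('side');b=camera('wrist');cv2.imwrite('pics/d6.png',np.hstack([a[100:340,300:620],b[0:240:,160:480]])[:,:,::-1])
E
```

```text
0.03572368554077641 [ 0.42647928 -0.3776006   0.10129634]
```

View pics/d6.png

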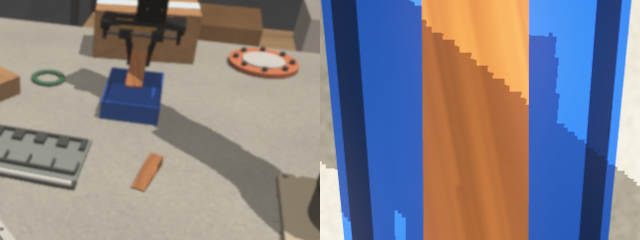

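The wedge is held over the bin, centred between its side walls (inset cols 360–600). Lowering and releasing.

Call:
drive_tool(series=[0,0,0,0,0,0.5,-1,0,0,0,0,0,1.0,-1,0,0,0,0,0,1.4,-1,0,0,0,0,0,1.6,-1,0,0,0,0,0,1.72,-1,0,0,0,0,0,1.72,-1,0,0,0,0,0,1.72,-1,0,0,0,0,0,1.72,0.2,0,0,0,0,0,1.72,0.2,0,0,0,0,0,1.72,0.2])

```text
time: 11.68
ee_pos: [0.4286, -0.3773, 0.0342]
eef_rot: [0.684, 0.73, -0.0, 0.001]
ft_force: [-0.0, 0.7, 0.4]
width: 0.0479
grip_force: 0.0
```

Call:
drive_tool(series=[0,0,0,0,0,0,0.2,0,0,0,0,0,0,0.2,0,0,0,0,0,-0.7,0.2,0,0,0,0,0,-1.5,0.2,0,0,0,0,0,-2.4,0.2,0,0,0,0,0,-3.3,0.2,0,0,0,0,0,-4.2,0.2,0,0,0,0,0,-5,0.2,0,0,0,0,0,-5,0.2])

```text
time: 12.43
ee_pos: [0.4304, -0.3783, 0.2407]
eef_rot: [0.684, 0.73, 0.0, 0.005]
ft_force: [0.5, -0.1, 0.0]
width: 0.0524
grip_force: 0.0
```

```bash
python3 - <<'E'
from h import *
s=telemetry.read_state();print(s['time'],s['ee_pos'],togo([0.6,0.05,.26],down(0)))
c,b=snap('wrist','w7')
a=camera('side');a2=camera('scene');cv2.imwrite('pics/d7.png',np.vstack([np.hstack([a[240:480,200:520],a2[180:420,320:640]]),b[::2,::2].repeat(2,1)[:,:640]])[:,:,::-1])
E
```

```text
12.4333 [ 0.43037453 -0.37829477  0.24067593] (array([0.08, 0.08, 0.75]), array([10.4 ,  4.94, -0.53]))
```

View pics/d7.png

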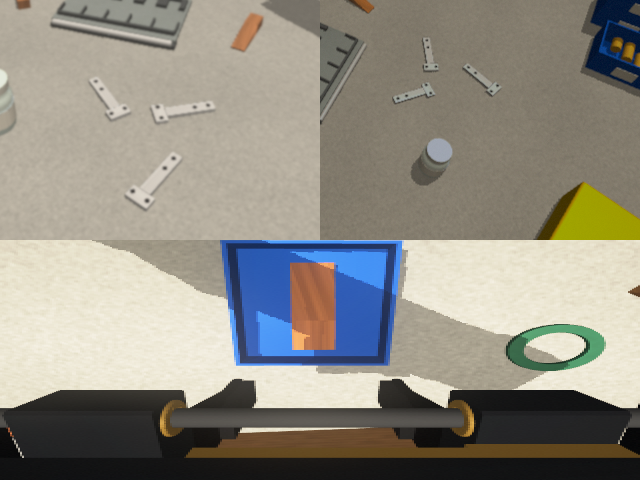

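The wedge lies flat in the bin (lower view, cols 290–335). Three brackets are visible. Next I'll locate them coarsely and move over them.

```bash
python3 - <<'E'
from h import *
c=cal('scene'); print(ray(c,[[430,235],[482,258],[413,273],[436,330]],.008).round(3).tolist())
im=cv2.imread('pics/s6.png');print(cv2.cvtColor(im,cv2.COLOR_BGR2HSV)[[240,237,274],[430,445,400]])
print(togo([0.57,0.10,.34],down(0)))
E
```

```text
[[0.421, 0.206, 0.008], [0.421, 0.343, 0.008], [0.543, 0.212, 0.008], [0.651, 0.315, 0.008]]
[[ 20  28 165]
 [ 22  41 137]
 [ 24  27 149]]
(array([-0.  ,  0.  ,  0.75]), array([11.66,  4.32, -2.68]))
```

Call:
drive_tool(series=[0,0,0.1,0.8,0.3,-0.2,0.2,0,0,0.2,1.6,0.7,-0.4,0.2,0,0,0.3,2.5,1.2,-0.6,0.2,0,0,0.4,3.4,1.7,-0.8,0.2,0,0,0.5,4.3,2.2,-1.0,0.2,0,0,0.6,5.2,2.7,-1.2,0.2,0,0,0.7,6.2,3.2,-1.4,0.2,0,0,0.75,7.2,3.7,-1.5,0.2,0,0,0.75,7.9,4.7,-1.5,0.2,0,0,0.75,7.9,4.7,-1.5,0.2])

```text
time: 13.42
ee_pos: [0.5965, -0.0432, 0.2919]
eef_rot: [0.705, 0.709, 0.001, -0.001]
ft_force: [0.3, 0.0, -0.3]
width: 0.0521
grip_force: 0.0
```

Call:
drive_tool(series=[0,0,0,0,0,0,0.2,0,0,0,0,0,0,0.2,0,0,0,0,0,0,0.2])

```text
time: 13.67
ee_pos: [0.5943, -0.0502, 0.292]
eef_rot: [0.707, 0.707, -0.001, -0.001]
ft_force: [-0.2, 0.3, -0.0]
width: 0.0522
grip_force: 0.0
```

```bash
python3 - <<'E'
from h import *
c,im=snap('wrist','w8'); import json; json.dump({k:np.array(v).tolist() for k,v in c.items() if k in('fovy','cx','cy','xyz','rotation')},open('c8.json','w'))
print(telemetry.read_state()['ee_pos'],togo([.46,.19,.34],down(0)))
E
```

```text
[ 0.59426988 -0.05059913  0.29242497] (array([-0.02,  0.01, -0.02]), array([ 6.01, -3.37, -1.19]))
```

View pics/w8.png

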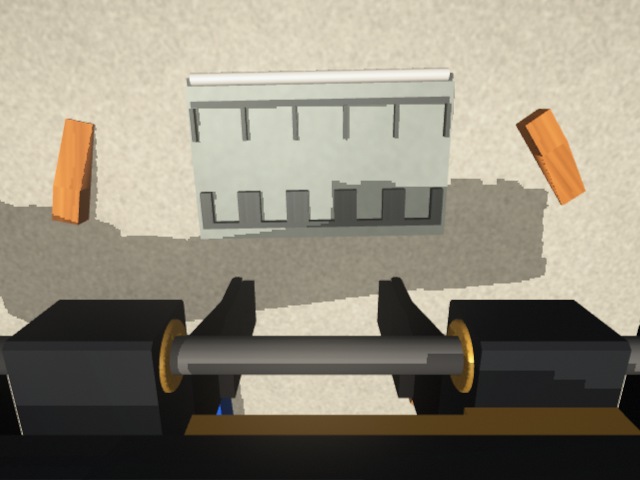

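The panel lies level. Its free edge runs (201,238)–(443,233), the rib stubs are near row 122, and the stem blocks are near row 205.

```bash
python3 - <<'E'
from h import *
import json
c=json.load(open('c8.json')); g=cv2.imread('pics/w8.png',0)
def runs(row,x0,x1,th):
    m=(g[row-1:row+2,x0:x1].mean(0)<th).astype(int); d=np.diff(np.r_[0,m,0]); return [(int(a)+x0,int(b)+x0) for a,b in zip(np.where(d==1)[0],np.where(d==-1)[0])]
print(runs(122,185,455,130)); print(runs(200,185,455,112))
b=ray(c,[[321.5,205]],.025); u=ray(c,[[320.7,122]],.025)
print('mid low',b,'mid up',u, 'ydir', (u-b)/np.linalg.norm(u-b))
E_=ray(c,[[201,238],[443,233]],.017); print('free edge',E_.round(4).tolist(), (E_[1]-E_[0])[1]/(E_[1]-E_[0])[0],np.linalg.norm(E_[1]-E_[0]))
H=ray(c,[[190,107],[450,101]],.025); print('hinge side rib line',H.round(4).tolist(),(H[1]-H[0])[1]/(H[1]-H[0])[0])
E
```

```text
[(193, 198), (244, 248), (293, 298), (344, 348), (393, 398), (444, 450)]
[(211, 214), (259, 261), (334, 357), (381, 406), (429, 443)]
mid low [[ 0.59772331 -0.06724798  0.025     ]] mid up [[0.59669757 0.01262642 0.025     ]] ydir [[-0.01284075  0.99991755  0.        ]]
free edge [[0.4728, -0.1044, 0.017], [0.7233, -0.0988, 0.017]] 0.022411622004793148 0.2505854288344089
hinge side rib line [[0.4752, 0.0261, 0.025], [0.7161, 0.0314, 0.025]] 0.021833052796131448
```

Call:
drive_tool(series=[0,0,0,0.8,-0.4,-0.2,0.2,0,0,0,1.6,-0.8,-0.4,0.2,0,0,0,2.4,-1.2,-0.6,0.2,0,0,0,3.2,-1.6,-0.8,0.2,0,0,0,4,-2.1,-1,0.2,0,0,0,4.8,-2.6,-1.1,0.2,0,0,0,5.4,-3,-1.2,0.2,0,0,0,6,-3.37,-1.2,0.2,0,0,0,6,-3.37,-1.2,0.2,0,0,0,6,-3.37,-1.2,0.2])

```text
time: 14.55
ee_pos: [0.4594, 0.1909, 0.3415]
eef_rot: [0.707, 0.708, -0.0, 0.001]
ft_force: [0.6, -0.8, 0.3]
width: 0.0521
grip_force: 0.0
```

Call:
drive_tool(series=[0,0,0,0,0,0,0.2,0,0,0,0,0,0,0.2,0,0,0,0,0,0,0.2])

```text
time: 14.8
ee_pos: [0.4608, 0.1893, 0.341]
eef_rot: [0.708, 0.706, -0.0, -0.0]
ft_force: [0.3, 0.1, -0.1]
width: 0.0526
grip_force: 0.0
```

```bash
python3 - <<'E'
from h import *
import json
c,im=snap('wrist','w9'); json.dump({k:np.array(v).tolist() for k,v in c.items() if k in('fovy','cx','cy','xyz','rotation')},open('c9.json','w'))
E
```

```text
(no output)
```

View pics/w9.png

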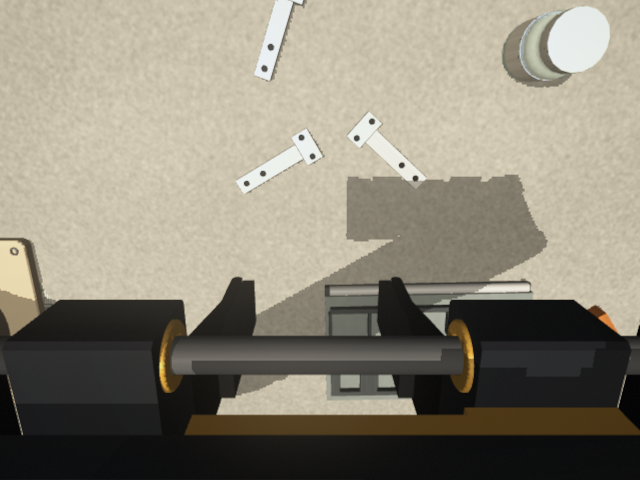

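This view shows three white brackets: A at (280,162), B at (390,148) with its stem tip in shadow, and C at (275,40), cut off at the top.

```bash
cat >> h.py <<'E'
def brackets(c,im):
    "white T contours -> (centre px, origin xy, heading of x axis, rect size)"
    g=cv2.cvtColor(im,cv2.COLOR_RGB2HSV); m=(g[...,2]>205)&(g[...,1]<26); m=cv2.morphologyEx(m.astype(np.uint8),cv2.MORPH_CLOSE,np.ones((5,5)))
    out=[]
    for k in blobs(m,700):
        P=ray(c,k[:,0],.008)[:,:2]; rc=cv2.minAreaRect((P*1000).astype(np.float32)); bp=cv2.boxPoints(rc)/1000
        e=[bp[1]-bp[0],bp[2]-bp[1]]; d=max(e,key=np.linalg.norm); d=d/np.linalg.norm(d); o=np.array(rc[0])/1000
        mm=np.zeros(m.shape,np.uint8); cv2.drawContours(mm,[k],-1,1,-1); ys,xs=np.nonzero(mm); cen=ray(c,np.c_[xs,ys],.008)[:,:2].mean(0)
        if (cen-o)@d<0: d=-d
        out.append((k[:,0].mean(0).round(),o.round(4),round(float(np.arctan2(d[1],d[0])),3),np.round(rc[1])))
    return out
E
python3 - <<'E'
from h import *
import json
c=json.load(open('c9.json')); im=cv2.imread('pics/w9.png')[:,:,::-1].copy()
for b in brackets(c,im): print(b)
h=cv2.cvtColor(im,cv2.COLOR_RGB2HSV); print(h[[155,170,175,160],[270,410,415,200]])
c8=json.load(open('c8.json')); g=cv2.imread('pics/w8.png',0)
print([int(v) for v in g[94:114,270]],[int(v) for v in g[214:240,322]])
print(ray(c8,[[320,r_] for r_ in (96,104,110,218,222,230,236)],.02).round(4).tolist())
E
```

```text
(array([280., 162.]), array([0.4139, 0.2025]), 0.53, array([100.,  36.]))
(array([386., 150.]), array([0.5402, 0.2144]), 2.391, array([35., 98.]))
(array([577.,  37.]), array([0.73 , 0.331]), 3.139, array([62., 62.]))
(array([275.,  34.]), array([0.4155, 0.3351]), -2.02, array([86., 26.]))
[[ 22  37 201]
 [ 22  12 237]
 [ 23  26 159]
 [ 20  37 211]]
[212, 212, 212, 212, 211, 184, 131, 130, 130, 131, 130, 131, 132, 134, 174, 210, 210, 211, 210, 210] [194, 193, 193, 194, 178, 122, 54, 83, 112, 98, 78, 78, 88, 112, 126, 126, 127, 127, 126, 126, 126, 127, 127, 132, 135, 138]
[[0.596, 0.0359, 0.02], [0.596, 0.0288, 0.02], [0.596, 0.0234, 0.02], [0.5963, -0.082, 0.02], [0.5963, -0.0862, 0.02], [0.5963, -0.0947, 0.02], [0.5963, -0.1012, 0.02]]
```

```bash
python3 - <<'E'
from h import *
print(telemetry.read_state()['joint_positions'],togo([.4139,.2025,.10],down(.53-np.pi/2)))
E
```

```text
[ 0.33833033  0.07467638 -0.85381072  1.58973247  0.05626084  1.50329924
 -0.51988282] (array([-0. ,  0. , 11.9]), array([ 0.32, -1.17,  6.03]))
```

Call:
drive_tool(series=[0,0,1.3,0,-0.1,0.6,0.1,0,0,2.6,0.1,-0.3,1.3,0.1,0,0,3.9,0.2,-0.5,2.0,0.1,0,0,5.2,0.3,-0.8,2.7,0.1,0,0,6.5,0.32,-1.0,3.4,0.1,0,0,7.8,0.32,-1.17,4.1,0.1,0,0,9.1,0.32,-1.17,4.8,0.1,0,0,10.4,0.32,-1.17,5.4,0.1,0,0,11.7,0.32,-1.17,6,0.1,0,0,11.9,0.32,-1.17,6,0.1], grip_force=30)

```text
time: 15.68
ee_pos: [0.4112, 0.2018, 0.0974]
eef_rot: [0.966, 0.26, -0.003, 0.0]
ft_force: [-1.4, -1.1, 0.5]
width: 0.0479
grip_force: 0.0
```

Call:
drive_tool(series=[0,0,0,0,0,0,0.1,0,0,0,0,0,0,0.1,0,0,0,0,0,0,0.1])

```text
time: 15.93
ee_pos: [0.4144, 0.2039, 0.1029]
eef_rot: [0.964, 0.264, 0.001, -0.0]
ft_force: [-0.1, 0.1, -0.5]
width: 0.0479
grip_force: 0.0
```

```bash
python3 - <<'E'
from h import *
print(togo([.4139,.2025,.024],down(.53-np.pi/2)))
c,im=snap('wrist','w10')
E
```

```text
(array([ 0.01, -0.03,  0.06]), array([-0.03,  0.02,  1.97]))
```

View pics/w10.png

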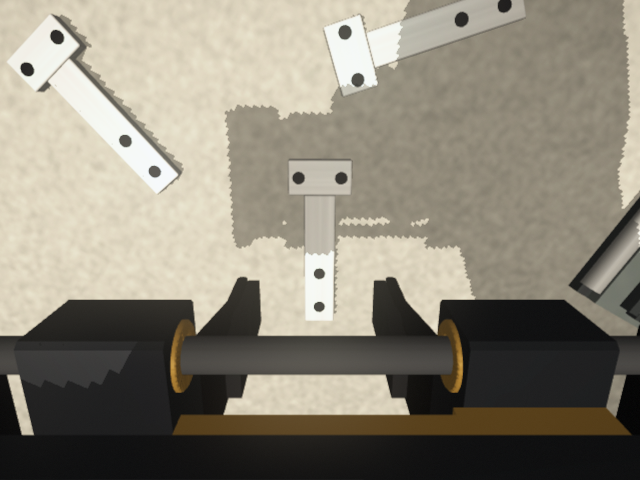

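Bracket A is at cols 289–352, rows 160–320, square to the fingers. B is at the top and C at top left. A quick check of its origin from these corners.

```bash
python3 - <<'E'
from h import *
c=cal('wrist'); P=ray(c,[[289,160],[351,159],[305,320.5],[333,320.5]],.008)[:,:2]
o=(P[0]+P[1]+P[2]+P[3])/4; d=(P[0]+P[1]-P[2]-P[3]); print(o,np.arctan2(d[1],d[0]),np.linalg.norm(d)/2)
print(togo([*o,.024],down(np.arctan2(d[1],d[0])-np.pi/2)))
# C whole, via rect on mask region left
im=cv2.imread('pics/w10.png')[:,:,::-1].copy()
for b in brackets(c,im): print(b)
E
```

```text
[0.41471327 0.20229789] 0.5312556663941768 0.09993675010088397
(array([ 0.01, -0.03,  0.04]), array([-0.02,  0.04,  1.97]))
(array([319., 285.]), array([0.3916, 0.1892]), -2.595, array([46., 18.]))
(array([362.,  52.]), array([0.5189, 0.2349]), 2.41, array([35., 38.]))
(array([ 90., 103.]), array([0.4181, 0.3416]), 1.229, array([99., 35.]))
```

Call:
drive_tool(series=[0,0,0,0,0.04,0.6,0.1,0,0,0,-0.02,0.04,1.2,0.1,0,0,0,-0.02,0.04,1.7,0.1,0,0,0,-0.02,0.04,1.95,0.1,0,0,0,-0.02,0.04,1.95,0.1,0,0,0,-0.02,0.04,1.95,-1,0,0,0,-0.02,0.04,1.95,-1,0,0,0,-0.02,0.04,1.95,-1,0,0,0,-0.02,0.04,1.95,-1,0,0,0,-0.02,0.04,1.95,-1])

```text
time: 16.82
ee_pos: [0.4138, 0.2017, 0.0237]
eef_rot: [0.965, 0.263, 0.0, 0.0]
ft_force: [-0.6, -0.2, -0.2]
width: 0.0224
grip_force: 0.0
```

Call:
drive_tool(series=[0,0,0,0,0,0,-1,0,0,0,0,0,0,-1,0,0,0,0,0,0,-1,0,0,0,0,0,0,-1,0,0,0,0,0,0,-1,0,0,0,0,0,0,-1])

```text
time: 17.32
ee_pos: [0.4137, 0.2017, 0.0235]
eef_rot: [0.965, 0.263, 0.0, 0.0]
ft_force: [-0.8, -1.2, 5.5]
width: 0.0173
grip_force: 30.0
```

Call:
drive_tool(series=[0,0,0,0,0,-0.4,-1,0,0,0,0,0,-1.0,-1,0,0,0,0,0,-1.7,-1,0,0,0,0,0,-2.4,-1,0,0,0,0,0,-2.4,-1])

```text
time: 17.73
ee_pos: [0.4155, 0.2032, 0.1236]
eef_rot: [0.965, 0.263, 0.003, -0.0]
ft_force: [1.3, 0.9, -1.0]
width: 0.0175
grip_force: 30.0
```

```bash
cat >> h.py <<'E'
F=np.array([.597,-.0265]); YAW=.02
def bay(k): x=(k-2)*.048; return F+x*np.array([np.cos(YAW),np.sin(YAW)])
E
python3 - <<'E'
from h import *
b=bay(0);print(b,telemetry.read_state()['width'],togo([b[0],b[1]-.001,.12],down(YAW)))
E
```

```text
[ 0.5010192  -0.02841987] 0.01749529547306716 (array([  0.05,  -0.05, -12.12]), array([-1.11,  6.09,  0.09]))
```

Call:
drive_tool(series=[0,0,-1.2,-0.1,0.6,0,-1,0,0,-2.4,-0.2,1.2,0,-1,0,0,-3.6,-0.3,1.8,0,-1,0,0,-4.8,-0.4,2.4,0,-1,0,0,-6,-0.5,3.0,0,-1,0,0,-7.2,-0.7,3.7,0,-1,0,0,-8.4,-0.8,4.4,0,-1,0,0,-9.6,-0.9,5.1,0,-1,0,0,-10.9,-1.0,5.6,0,-1,0,0,-12.1,-1.11,6.09,0,-1])

```text
time: 18.57
ee_pos: [0.4988, -0.0322, 0.1184]
eef_rot: [0.699, 0.715, -0.0, -0.0]
ft_force: [0.5, -0.5, -1.0]
width: 0.0175
grip_force: 30.0
```

Call:
drive_tool(series=[0,0,0,0,0,0,-1,0,0,0,0,0,0,-1,0,0,0,0,0,0,-1,0,0,0,0,0,0,-1])

```text
time: 18.9
ee_pos: [0.4985, -0.0295, 0.119]
eef_rot: [0.701, 0.713, -0.0, -0.0]
ft_force: [0.8, 0.5, -1.4]
width: 0.0172
grip_force: 30.0
```

```bash
python3 - <<'E'
from h import *
b=bay(0);print(telemetry.read_state()['width'],togo([b[0],b[1]-.001,.043],down(YAW)))
c,im=snap('wrist','w11')
E
```

```text
0.0172463091446127 (array([-0.01, -0.  , -0.02]), array([0.  , 0.06, 1.9 ]))
```

View pics/w11.png

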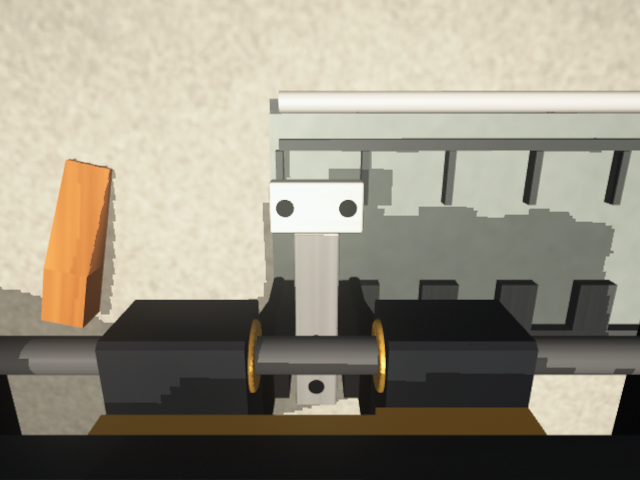

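The bracket is held square, with its head at (317,208). Bay 0's stubs are at cols 279 and 366. Checking the bay centre from these.

```bash
python3 - <<'E'
from h import *
c=cal('wrist'); g=cv2.imread('pics/w11.png',0)
def runs(v,th,o): 
    m=(v<th).astype(int); d=np.diff(np.r_[0,m,0]); return [(int(a)+o,int(b)+o) for a,b in zip(np.where(d==1)[0],np.where(d==-1)[0])]
print(runs(g[162:166,270:640].mean(0),110,270),runs(g[130:175,320],150,130),[int(x) for x in g[132:160,500]])
print('bays x from stubs row164:')
P=ray(c,[[280,164],[366,164],[449,164],[533,164],[618,164]],.025);print(P.round(4).tolist())
print('rib inner edge',ray(c,[[330,150],[500,150]],.021).round(4).tolist(),'bay0',bay(0),'expected stub x rel')
print(proj(c,[[*(F+R.from_euler('z',YAW).apply([x,.04,0])[:2]),.025] for x in(-.12,-.072,-.024,.024,.072)]).round(1).tolist())
print(ray(c,[[365,282],[438,283],[517,282],[593,281]],.025).round(4).tolist())
E
```

```text
[(283, 284), (361, 363), (445, 449), (528, 541), (612, 628)] [(139, 150)] [196, 196, 197, 198, 197, 182, 122, 77, 107, 107, 106, 106, 107, 108, 107, 107, 106, 107, 156, 199, 199, 199, 197, 197, 197, 196, 196, 195]
bays x from stubs row164:
[[0.4765, 0.0179, 0.025], [0.5242, 0.0188, 0.025], [0.5703, 0.0197, 0.025], [0.6169, 0.0206, 0.025], [0.664, 0.0215, 0.025]]
rib inner edge [[0.5042, 0.0257, 0.021], [0.5992, 0.0275, 0.021]] bay0 [ 0.5010192  -0.02841987] expected stub x rel
[[279.6, 176.2], [365.4, 176.1], [451.1, 176.0], [537.0, 175.9], [622.8, 175.9]]
[[0.5274, -0.0523, 0.025], [0.5716, -0.0521, 0.025], [0.6193, -0.0505, 0.025], [0.665, -0.049, 0.025]]
```

Call:
drive_tool(series=[0,0,0,0,0.06,0.5,-1,0,0,0,0,0.06,1.0,-1,0,0,0,0,0.06,1.4,-1,0,0,0,0,0.06,1.7,-1,0,0,0,0,0.06,1.93,-1,0,0,0,0,0.06,1.93,-1,0,0,0,0,0.06,1.93,-1,0,0,0,0,0.06,1.93,-0.3,0,0,0,0,0.06,1.93,-0.3,0,0,0,0,0.06,1.93,-0.3])

```text
time: 19.78
ee_pos: [0.5018, -0.0307, 0.0428]
eef_rot: [0.701, 0.713, 0.0, 0.001]
ft_force: [0.3, 0.1, 0.2]
width: 0.0277
grip_force: 0.0
```

Call:
drive_tool(series=[0,0,0,0,0,0,-0.3,0,0,0,0,0,0,-0.3,0,0,0,0,0,-0.5,-0.3,0,0,0,0,0,-1.2,-0.3,0,0,0,0,0,-2.0,-0.3,0,0,0,0,0,-2.8,-0.3,0,0,0,0,0,-3.6,-0.3,0,0,0,0,0,-3.6,-0.3,0,0,0,0,0,-3.6,-0.3])

```text
time: 20.53
ee_pos: [0.5023, -0.0307, 0.1879]
eef_rot: [0.701, 0.713, 0.001, 0.002]
ft_force: [-0.4, -0.3, -0.5]
width: 0.0306
grip_force: 0.0
```

```bash
python3 - <<'E'
from h import *
c,im=snap('wrist','w12'); print(telemetry.read_state()['ee_pos'])
m=(im.min(2)>214); 
for k in blobs(m,300): print(cv2.boundingRect(k))
print(proj(c,[[*(bay(0)+R.from_euler('z',YAW).apply(p)[:2]),.025] for p in([-.018,.05,0],[.018,.05,0],[-.018,.03,0],[.018,.03,0])]).round(1).tolist())
for b in brackets(c,im): print(b)
cv2.imwrite('pics/w12c.png',im[:300,:,::-1])
E
```

```text
[ 0.50140615 -0.0308141   0.18633984]
(302, 173, 25, 28)
(289, 145, 51, 27)
(280, 93, 343, 13)
[[289.6, 143.8], [340.5, 143.6], [290.2, 171.9], [340.1, 171.8]]
(array([208., 197.]), array([ 0.4183, -0.0243]), 1.158, array([45., 42.]))
(array([500., 161.]), array([0.6424, 0.0078]), 1.571, array([27., 36.]))
(array([370., 153.]), array([0.5703, 0.0365]), -2.597, array([283., 138.]))
```

View pics/w12c.png

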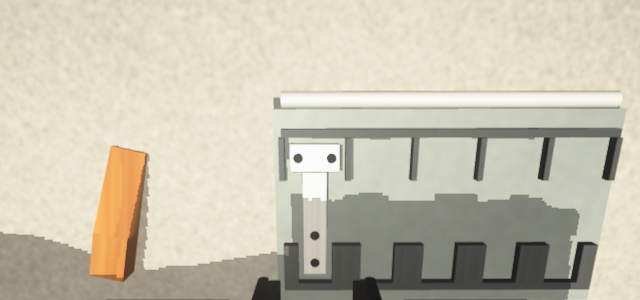

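Bracket A sits in bay 0 exactly where predicted (head box 289–340 × 145–172). On to bracket B.

Call:
drive_tool(series=[0,0,-1,0.6,0.1,0,0,0,0,-2,1.3,0.2,0,0,0,0,-3,2.0,0.4,0.1,0,0,0,-4,2.8,0.5,0.2,0,0,0,-5,3.5,0.6,0.4,0,0,0,-6,4.2,0.8,0.6,0,0,0,-7,4.9,0.9,0.8,0,0,0,-8,5.5,1.0,1.0,0,0,0,-9.2,6.05,1.16,1.2,0,0,0,-9.2,6.05,1.16,1.4,0])

```text
time: 21.42
ee_pos: [0.542, 0.2171, 0.1283]
eef_rot: [0.361, 0.933, 0.001, -0.002]
ft_force: [-1.5, 0.5, -0.2]
width: 0.0432
grip_force: 0.0
```

Call:
drive_tool(series=[0,0,0,0,0,0,0,0,0,0,0,0,0,0,0,0,0,0,0,0,0,0,0,0,0,0,0,0])

```text
time: 21.75
ee_pos: [0.5438, 0.211, 0.1304]
eef_rot: [0.368, 0.93, -0.0, 0.0]
ft_force: [-0.8, -0.2, 0.1]
width: 0.0436
grip_force: 0.0
```

```bash
python3 - <<'E'
from h import *
c,im=snap('wrist','w13'); print(togo([.543,.212,.024],down(2.395-np.pi/2)))
for b in brackets(c,im): print(b)
E
```

```text
(array([ 0.  ,  0.01, -0.07]), array([0.03, 0.  , 2.66]))
(array([319., 199.]), array([0.5317, 0.2228]), 2.409, array([34., 74.]))
```

View pics/w13.png

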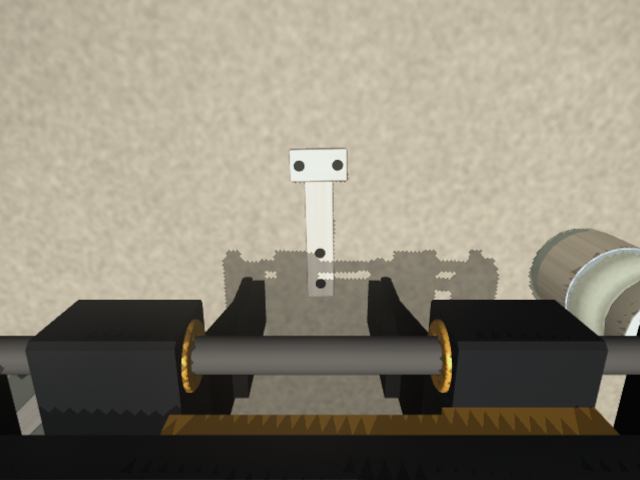

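Bracket B lies square below: head at (290–347, 149), stem end at (321,296). The jar is well to the right.

```bash
python3 - <<'E'
from h import *
c=cal('wrist'); P=ray(c,[[290,149.5],[347,148.5],[308,296.5],[333,295.5]],.008)[:,:2]
o=P.mean(0); d=(P[0]+P[1]-P[2]-P[3]); t=np.arctan2(d[1],d[0]); print(o,t,np.linalg.norm(d)/2)
print(togo([*o,.024],down(t-np.pi/2)))
E
```

```text
[0.54170563 0.21499349] 2.4050851215856284 0.09942127442688531
(array([ 0.  ,  0.01, -0.18]), array([0.11, 0.03, 2.66]))
```

Call:
drive_tool(series=[0,0,-0.15,0.11,0.03,0.6,0,0,0,-0.15,0.11,0.03,1.3,0,0,0,-0.15,0.11,0.03,2.0,0,0,0,-0.15,0.11,0.03,2.4,0,0,0,-0.15,0.11,0.03,2.64,0,0,0,-0.15,0.11,0.03,2.64,0,0,0,-0.15,0.11,0.03,2.64,-1,0,0,-0.15,0.11,0.03,2.64,-1,0,0,-0.15,0.11,0.03,2.64,-1,0,0,-0.15,0.11,0.03,2.64,-1])

```text
time: 22.63
ee_pos: [0.5415, 0.2161, 0.0252]
eef_rot: [0.36, 0.933, 0.0, 0.0]
ft_force: [-0.4, -0.2, -0.9]
width: 0.0247
grip_force: 0.0
```

Call:
drive_tool(series=[0,0,0,0,0,0,-1,0,0,0,0,0,0,-1,0,0,0,0,0,0,-1,0,0,0,0,0,0,-1,0,0,0,0,0,-0.5,-1,0,0,0,0,0,-1.1,-1,0,0,0,0,0,-1.8,-1,0,0,0,0,0,-2.5,-1,0,0,0,0,0,-2.5,-1,0,0,0,0,0,-2.5,-1])

```text
time: 23.47
ee_pos: [0.5416, 0.2163, 0.1256]
eef_rot: [0.36, 0.933, 0.001, 0.001]
ft_force: [0.4, -0.2, -2.4]
width: 0.0175
grip_force: 30.0
```

```bash
python3 - <<'E'
from h import *
b=bay(2);print(b,telemetry.read_state()['width'],togo([b[0],b[1]-.001,.12],down(YAW)))
E
```

```text
[ 0.597  -0.0265] 0.01754215528767081 (array([0.03, 0.01, 9.32]), array([-5.12, -3.58,  0.14]))
```

Call:
drive_tool(series=[0,0,1,-0.5,-0.35,0,-1,0,0,2,-1.1,-0.7,0,-1,0,0,3,-1.7,-1.1,0,-1,0,0,4,-2.3,-1.5,0,-1,0,0,5,-2.9,-1.9,0,-1,0,0,6,-3.4,-2.3,0,-1,0,0,7,-3.9,-2.7,0,-1,0,0,8,-4.4,-3.0,0.1,-1,0,0,9.3,-4.8,-3.3,0.1,-1,0,0,9.32,-5.1,-3.55,0.14,-1])

```text
time: 24.3
ee_pos: [0.5961, -0.0285, 0.1173]
eef_rot: [0.702, 0.712, -0.001, -0.001]
ft_force: [0.9, -0.3, -2.4]
width: 0.0176
grip_force: 30.0
```

Call:
drive_tool(series=[0,0,0,0,0,0,-1,0,0,0,0,0,0,-1,0,0,0,0,0,0,-1,0,0,0,0,0,0,-1])

```text
time: 24.63
ee_pos: [0.5963, -0.0247, 0.1187]
eef_rot: [0.699, 0.715, 0.0, -0.0]
ft_force: [-0.3, 0.3, -1.2]
width: 0.0175
grip_force: 30.0
```

```bash
python3 - <<'E'
from h import *
b=bay(2);s=telemetry.read_state();print(s['width'],s['ee_pos'],togo([b[0],b[1]+.001,.043],down(YAW)))
c,im=snap('wrist','w14'); m=(im.min(2)>200)
P=proj(c,[[*(s['ee_pos'][:2]+R.from_euler('z',YAW).apply(p)[:2]),s['ee_pos'][2]-.0165] for p in([-.018,.049,0],[.018,.049,0],[.018,.029,0])]);print(P.round(1).tolist())
for k in blobs(m,800): print(cv2.boundingRect(k))
E
```

```text
0.0174741607964857 [ 0.59626053 -0.0246511   0.11872164] (array([-0.  , -0.01,  0.04]), array([-0.02,  0.02,  1.89]))
[[271.8, 189.9], [367.1, 190.3], [365.1, 240.5]]
(269, 193, 93, 49)
(115, 164, 77, 136)
(284, 157, 73, 32)
(188, 157, 84, 82)
(0, 0, 640, 335)
```

Call:
drive_tool(series=[0,0,0,0,0.02,0.5,-1,0,0,0,-0.02,0.02,1.0,-1,0,0,0,-0.02,0.02,1.4,-1,0,0,0,-0.02,0.02,1.7,-1,0,0,0,-0.02,0.02,1.88,-1,0,0,0,-0.02,0.02,1.88,-1,0,0,0,-0.02,0.02,1.88,-1,0,0,0,-0.02,0.02,1.88,-0.3,0,0,0,-0.02,0.02,1.88,-0.3,0,0,0,-0.02,0.02,1.88,-0.3])

```text
time: 25.52
ee_pos: [0.5979, -0.027, 0.0446]
eef_rot: [0.7, 0.714, 0.0, 0.001]
ft_force: [-0.8, 0.1, 0.2]
width: 0.0279
grip_force: 0.0
```

Call:
drive_tool(series=[0,0,0,0,0,0,-0.3,0,0,0,0,0,0,-0.3,0,0,0,0,0,-0.5,-0.3,0,0,0,0,0,-1.2,-0.3,0,0,0,0,0,-2.0,-0.3,0,0,0,0,0,-2.8,-0.3,0,0,0,0,0,-3.6,-0.3,0,0,0,0,0,-3.6,-0.3,0,0,0,0,0,-3.6,-0.3])

```text
time: 26.27
ee_pos: [0.5984, -0.0269, 0.1898]
eef_rot: [0.7, 0.714, 0.001, 0.002]
ft_force: [-0.1, -0.2, -0.4]
width: 0.0302
grip_force: 0.0
```

```bash
python3 - <<'E'
from h import *
c,im=snap('wrist','w15'); print(telemetry.read_state()['ee_pos'])
m=(im.min(2)>200); 
for k in blobs(m,250): print(cv2.boundingRect(k))
print(proj(c,[[*(bay(2)+R.from_euler('z',YAW).apply(p)[:2]),.025] for p in([-.018,.05,0],[.018,.05,0],[-.018,.03,0],[.018,.03,0])]).round(1).tolist())
print(togo([.416,.335,.15],down(1.225-np.pi/2)))
sc=cal('scene'); im=camera('scene'); g=cv2.cvtColor(im,cv2.COLOR_RGB2HSV)
cv2.imwrite('pics/s15.png',im[160:360,220:540,::-1].repeat(2,0).repeat(2,1))
E
```

```text
[ 0.5974989  -0.02712983  0.18797883]
(289, 376, 77, 32)
(155, 141, 189, 135)
(19, 0, 621, 335)
[[289.8, 146.3], [340.2, 146.3], [290.3, 174.2], [339.7, 174.2]]
(array([0.01, 0.  , 4.19]), array([ 9.14, -4.36,  0.94]))
```

View pics/s15.png

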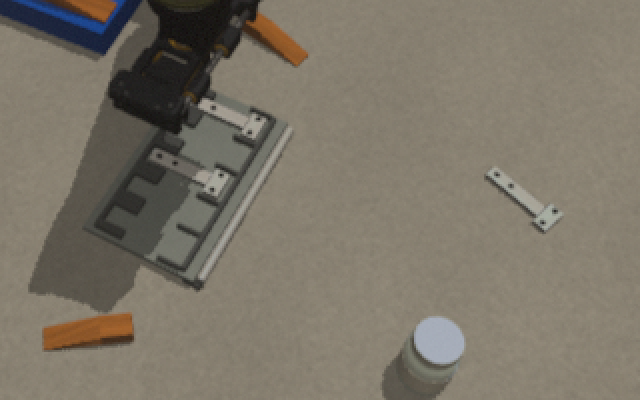

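Both brackets sit in bays 0 and 2. C is unmoved at crop (524,200). On to C.

Call:
drive_tool(series=[0,0,0.4,0.7,-0.3,0,0,0,0,0.8,1.5,-0.7,0,0,0,0,1.2,2.4,-1.1,0,0,0,0,1.6,3.3,-1.5,0,0,0,0,2.1,4.2,-2.0,0,0,0,0,2.6,5.1,-2.5,0.2,0,0,0,3.0,6.0,-2.9,0.4,0,0,0,3.4,6.9,-3.3,0.6,0,0,0,3.8,7.8,-3.7,0.8,0,0,0,4.19,8.6,-4.1,0.94,0])

```text
time: 27.2
ee_pos: [0.4244, 0.3149, 0.1482]
eef_rot: [0.818, 0.575, -0.001, -0.0]
ft_force: [-0.4, -0.3, 0.4]
width: 0.0435
grip_force: 0.0
```

Call:
drive_tool(series=[0,0,0,0.54,-0.2,0,0,0,0,0,0.54,-0.2,0,0,0,0,0,0.54,-0.2,0,0,0,0,0,0.54,-0.2,0,0,0,0,0,0.54,-0.2,0,0])

```text
time: 27.62
ee_pos: [0.4267, 0.3351, 0.1494]
eef_rot: [0.819, 0.574, -0.001, 0.0]
ft_force: [-0.0, 0.1, 0.7]
width: 0.0435
grip_force: 0.0
```

```bash
python3 - <<'E'
from h import *
c,im=snap('wrist','w16'); print(telemetry.read_state()['ee_pos'])
for b in brackets(c,im): print(b)
E
```

```text
[0.42685601 0.33517379 0.14966081]
(array([302., 157.]), array([0.4312, 0.3799]), 2.803, array([19., 35.]))
```

View pics/w16.png

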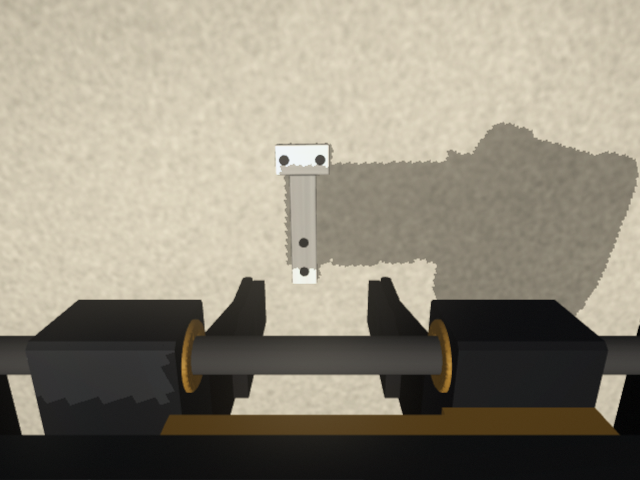

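Bracket C: head corners (276,145) and (329,144), stem end (292,284)–(316,283).

```bash
python3 - <<'E'
from h import *
c=cal('wrist'); P=ray(c,[[276,145],[329,144],[292.5,284],[316.5,283]],.008)[:,:2]
o=P.mean(0); d=(P[0]+P[1]-P[2]-P[3]); t=np.arctan2(d[1],d[0]); print(o,t,np.linalg.norm(d)/2)
print(togo([*o,.024],down(t-np.pi/2)))
E
```

```text
[0.41884382 0.34195242] 1.2288784156725363 0.09964228211840184
(array([ 0.  ,  0.01, -0.06]), array([ 0.09, -0.25,  3.14]))
```

Call:
drive_tool(series=[0,0,-0.05,0.09,-0.25,0.8,0,0,0,-0.05,0.09,-0.25,1.6,0,0,0,-0.05,0.09,-0.25,2.4,0,0,0,-0.05,0.09,-0.25,2.9,0,0,0,-0.05,0.09,-0.25,3.12,0,0,0,-0.05,0.09,-0.25,3.12,0,0,0,-0.05,0.09,-0.25,3.12,0,0,0,-0.05,0.09,-0.25,3.12,-1,0,0,-0.05,0.09,-0.25,3.12,-1,0,0,-0.05,0.09,-0.25,3.12,-1])

```text
time: 28.5
ee_pos: [0.4186, 0.3435, 0.026]
eef_rot: [0.817, 0.577, 0.001, 0.0]
ft_force: [-0.2, -0.4, 0.2]
width: 0.0308
grip_force: 0.0
```

Call:
drive_tool(series=[0,0,0,0,0,0,-1,0,0,0,0,0,0,-1,0,0,0,0,0,0,-1,0,0,0,0,0,0,-1,0,0,0,0,0,0,-1])

```text
time: 28.92
ee_pos: [0.4184, 0.3434, 0.0256]
eef_rot: [0.817, 0.577, 0.0, 0.0]
ft_force: [-0.9, -1.8, 4.6]
width: 0.017
grip_force: 30.0
```

Call:
drive_tool(series=[0,0,0,0,0,-0.5,-1,0,0,0,0,0,-1.1,-1,0,0,0,0,0,-1.8,-1,0,0,0,0,0,-2.5,-1,0,0,0,0,0,-2.5,-1,0,0,0,0,0,-2.5,-1])

```text
time: 29.42
ee_pos: [0.4186, 0.3439, 0.1264]
eef_rot: [0.817, 0.577, 0.001, 0.0]
ft_force: [-0.1, -0.3, -1.1]
width: 0.0175
grip_force: 30.0
```

```bash
python3 - <<'E'
from h import *
b=bay(4);print(b,telemetry.read_state()['width'],togo([b[0],b[1],.12],down(YAW)))
E
```

```text
[ 0.6929808  -0.02458013] 0.01753545214520567 (array([ 0.02, -0.02, -4.14]), array([-6.39,  9.55,  0.17]))
```

Call:
drive_tool(series=[0,0,-0.4,-0.4,0.6,0,-1,0,0,-0.8,-0.9,1.3,0,-1,0,0,-1.2,-1.4,2.1,0,-1,0,0,-1.6,-1.9,2.9,0,-1,0,0,-2,-2.4,3.7,0,-1,0,0,-2.4,-2.9,4.5,0,-1,0,0,-2.8,-3.5,5.3,0,-1,0,0,-3.2,-4.0,6.1,0,-1,0,0,-3.7,-4.6,6.9,0,-1,0,0,-4.14,-5.1,7.7,0.1,-1])

```text
time: 30.25
ee_pos: [0.6405, 0.0456, 0.12]
eef_rot: [0.699, 0.715, -0.001, -0.0]
ft_force: [0.3, 0.5, -0.1]
width: 0.0174
grip_force: 30.0
```

```bash
python3 - <<'E'
from h import *
b=bay(4);print(telemetry.read_state()['width'],togo([b[0],b[1]+.001,.12],down(YAW)))
E
```

```text
0.01737277534115992 (array([-0.02,  0.01,  0.02]), array([-1.76,  1.27, -0.  ]))
```

Call:
drive_tool(series=[0,0,0,-0.6,0.4,0,-1,0,0,0,-1.2,0.85,0,-1,0,0,0,-1.7,1.2,0,-1,0,0,0,-1.76,1.27,0,-1,0,0,0,-1.76,1.27,0,-1,0,0,0,-1.76,1.27,0,-1,0,0,0,-1.76,1.27,0,-1])

```text
time: 30.83
ee_pos: [0.6914, -0.0193, 0.1206]
eef_rot: [0.699, 0.715, -0.0, -0.001]
ft_force: [0.1, -0.4, -0.9]
width: 0.0176
grip_force: 30.0
```

```bash
python3 - <<'E'
from h import *
b=bay(4);s=telemetry.read_state();print(s['width'],s['ee_pos'],togo([b[0],b[1]+.001,.0445],down(YAW)))
c,im=snap('wrist','w17'); m=(im.min(2)>200)
P=proj(c,[[*(s['ee_pos'][:2]+R.from_euler('z',YAW).apply(p)[:2]),s['ee_pos'][2]-.0175] for p in([-.018,.049,0],[.018,.049,0],[.018,.029,0])]);print(P.round(1).tolist())
for k in blobs(m,800): print(cv2.boundingRect(k))
E
```

```text
0.017550159763603964 [ 0.6914107  -0.01934611  0.12059332] (array([-0.02, -0.01,  0.03]), array([-0.11,  0.04,  1.9 ]))
[[272.1, 189.2], [366.8, 189.6], [364.8, 239.6]]
(139, 209, 40, 91)
(0, 204, 28, 123)
(269, 190, 93, 48)
(120, 174, 65, 34)
(119, 126, 186, 23)
(379, 114, 120, 97)
(0, 105, 365, 17)
```

Call:
drive_tool(series=[0,0,0,-0.11,0.04,0.3,-1,0,0,0,-0.11,0.04,0.8,-1,0,0,0,-0.11,0.04,1.1,-1,0,0,0,-0.11,0.04,1.1,-1,0,0,0,-0.11,0.04,1.1,-1])

```text
time: 31.3
ee_pos: [0.6933, -0.0254, 0.0764]
eef_rot: [0.7, 0.714, -0.001, -0.001]
ft_force: [0.3, 0.4, -1.6]
width: 0.0174
grip_force: 30.0
```

```bash
python3 - <<'E'
from h import *
b=bay(4);s=telemetry.read_state();print(s['width'],s['ee_pos'],togo([b[0],b[1]+.001,.0445],down(YAW)))
E
```

```text
0.017427463789123306 [ 0.6933035  -0.02535302  0.0763892 ] (array([-0.02, -0.  ,  0.01]), array([ 0.04, -0.01,  0.8 ]))
```

Call:
drive_tool(series=[0,0,0,0.04,0,0.4,-1,0,0,0,0.04,0,0.7,-1,0,0,0,0.04,0,0.8,-1,0,0,0,0.04,0,0.8,-1,0,0,0,0.04,0,0.8,-1,0,0,0,0.04,0,0.8,-0.3,0,0,0,0.04,0,0.8,-0.3,0,0,0,0.04,0,0.8,-0.3,0,0,0,0.04,0,0.8,-0.3])

```text
time: 32.05
ee_pos: [0.6942, -0.024, 0.0459]
eef_rot: [0.7, 0.714, 0.0, 0.0]
ft_force: [0.9, 0.5, 0.5]
width: 0.0292
grip_force: 0.0
```

Call:
drive_tool(series=[0,0,0,0,0,0,-0.3,0,0,0,0,0,0,-0.3,0,0,0,0,0,-0.5,-0.3,0,0,0,0,0,-1.2,-0.3,0,0,0,-0.5,-0.3,-2.0,-0.3,0,0,0,-1,-0.6,-2.8,-0.3,0,0,0,-1.5,-1.2,-3.6,-0.3,0,0,0,-1.5,-1.8,-4.4,-0.3,0,0,0,-1.5,-2.4,-4.4,-0.3,0,0,0,-1.5,-2.4,-4.4,-0.3])

```text
time: 32.88
ee_pos: [0.5972, -0.0865, 0.224]
eef_rot: [0.7, 0.714, -0.0, 0.002]
ft_force: [-0.3, -0.4, 0.1]
width: 0.0303
grip_force: 0.0
```

Call:
drive_tool(series=[0,0,0,0,0,0,-0.3,0,0,0,0,0,0,-0.3,0,0,0,0,0,0,-0.3,0,0,0,0,0,0,-0.3])

```text
time: 33.22
ee_pos: [0.5996, -0.0856, 0.2206]
eef_rot: [0.7, 0.714, 0.0, -0.001]
ft_force: [1.0, 0.0, -0.5]
width: 0.0304
grip_force: 0.0
```

```bash
python3 - <<'E'
from h import *
c,im=snap('wrist','w18'); print(telemetry.read_state()['ee_pos'])
s=camera('side'); top=cv2.resize(s[100:340,200:520],(640,300)); out=np.vstack([im[:300],top]); cv2.imwrite('pics/f18.png',out[:,:,::-1])
for k in(0,2,4): print(k,proj(c,[[*(bay(k)+R.from_euler('z',YAW).apply(p)[:2]),.025] for p in([-.018,.05,0],[.018,.05,0],[.018,.03,0],[-.009,-.05,0],[.009,-.05,0])]).round(0).tolist())
E
```

```text
[ 0.59955905 -0.0855225   0.22066688]
0 [[163.0, 62.0], [211.0, 62.0], [213.0, 91.0], [187.0, 194.0], [209.0, 194.0]]
2 [[292.0, 62.0], [340.0, 62.0], [340.0, 91.0], [305.0, 194.0], [327.0, 195.0]]
4 [[421.0, 63.0], [470.0, 63.0], [467.0, 91.0], [423.0, 195.0], [445.0, 195.0]]
```

View pics/f18.png

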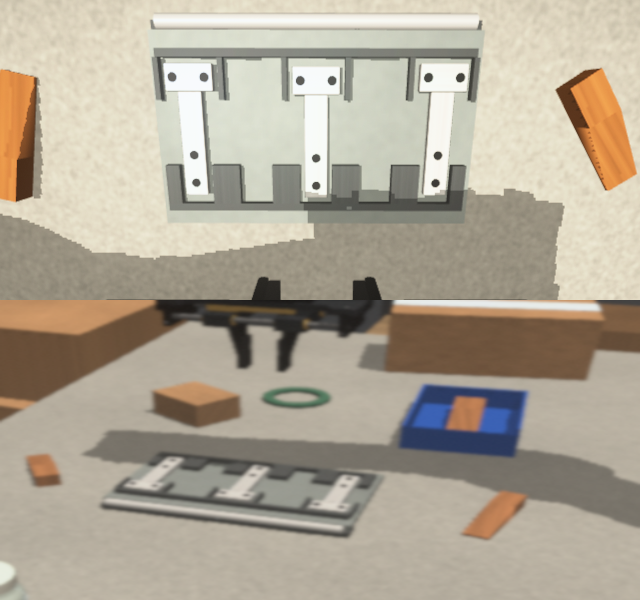

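All three brackets sit in bays 0, 2 and 4, within about 3 mm of the bay outlines. The panel is level, the wedge is flat in the bin and the robot is clear of everything.

```bash
python3 -c "
from bench import r
print(r.close_job())"
```

```text
the job is handed in; nothing more can be done
None
```

The job is handed in, with no verdict returned: by the last pictures the panel is level, the wedge lies flat in the blue bin, and all three brackets present are in bays 0, 2 and 4 with heads to the hinge; I kept clear of the gasket, carton and jar.

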